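# Park the sheet cutter's head

### The job

The cutting head of the bench sheet cutter has been left part-way along its rail; park it so that the sheet can be taken out. With the fingertips, press the lock button on top of the head right down and, keeping it down all the way, slide the head along the rail until it is fully home against the tall rubber-faced parking stop; then let the button come right up so that the head locks there, and move clear. Grip and lift nothing, and leave the sheet and everything else on the bench where it is.

Things in the scene. Friction and masses are not known exactly. Their poses are not given: they have to be found in the camera images.
- cutter: bench sheet cutter, screwed down: grey bed 340 mm (x) by 600 mm (y), top 20 mm above the bench, with an aluminium T-rail 44 mm wide along its middle (along y), rail top 50 mm above the bench, an end bracket at either end. Origin: under the bed's centre at bench height; x across the rail, y along it, z up. Fixed, but place and yaw (up to 0.35 rad either way) differ from start to start.
- head (a joint): place of the cutting head along the rail, in m along the cutter's y axis, 0 in the middle; from -0.15 to 0.15, where it meets the stop at that end. Starts within 0.06 of the middle. With the lock button down the head slides with about 2 N of drag (plus 6 N per m/s); with it up a spring brake clamps the head to the rail (it gives way only above some 20 N).
- head_mid (a point): middle of the head's upper deck, 66 mm above the bench, on the rail's axis. The head is a grey block 110 mm long along the rail and 64 mm wide across it, from 31 mm to 66 mm above the bench, with a round blade housing standing 10 mm out of its near side and a thumb saddle on top that holds the lock button.
- saddle (a point): middle of the head's thumb saddle, level with the tops of its two upright lips, 84 mm above the bench. The lips, 56 mm across the rail and 6 mm thick, have inner faces 28 mm either side of this point along the rail; outside each, a shoulder slopes down to the end of the head. The saddle is open across the rail. A fingertip holding the button down can bear on the lip ahead to push the head.
- lock_button (a joint): travel of the lock button in m: 0 up (locked), 0.006 right down. A spring pushes it up: about 4 N over the first 2 mm, rising to about 7 N right down; it then stands on a firm stop. The head slides freely while the button is down; the brake bites again over the last 1.5 mm of the button's way up.
- button_top (a point): middle of the lock button's top face: a flat ribbed black paddle, 50 mm along the rail by 34 mm across it, level, in the saddle on top of the head; 78 mm above the bench when up, 72 mm when right down. The point moves with the button.
- dock: parking stop: grey block clamped on the rail, 72 mm across it, 44 mm along it over its two rubber faces, top 80 mm above the bench, black thumbscrew knob on top up to 100 mm. At either end of the rail: cutter's y = +0.227 or -0.227. Origin: on the rail's axis, middle of the block's length, at bench height. With the head fully home against it, head_mid is 77 mm from this origin, measured level.
- plain_stop: the low plain stop at the opposite end of the rail: a steel plate 50 mm across the rail, 44 mm along it, top 57 mm above the bench. The head is not to be parked here. Origin: on the rail's axis in the middle of its length, at bench height.
- sheet: grey composite sheet 280 x 300 x 4 mm, loose, lying on the bed under the rail. Leave it. Origin: centre of its underside.
- pencil: carpenter's pencil, 173 mm long, 8 mm thick, loose, lying on the sheet on the robot's side of the rail. Leave it. Origin: middle of its underside.
- offcut: strip cut from the sheet, 24 x 210 x 4 mm, loose, lying on the sheet on the far side of the rail. Leave it. Origin: centre of its underside.
- packers: pile of three green packers, 95 x 32 x 27 mm, standing loose on a near corner of the bed. Leave it. Origin: centre of its underside.
- screw_jar: jar of screws, 52 mm across, 62 mm tall, standing loose on the other near corner of the bed. Leave it. Origin: centre of its underside.
- snips: tin snips, 220 mm long, 16 mm high, loose on the bench at the left. Leave them. Origin: middle, at bench height.
- tape_measure: tape measure, 78 x 38 x 66 mm, standing loose on a far corner of the bed. Leave it. Origin: centre of its underside.
- masking_tape: roll of masking tape, 110 mm across, 36 mm high, lying loose on the bench at the right. Leave it. Origin: centre of its underside.

How it is judged:
By the outcome, as a careful person would: the job done as asked, in the order asked, and still so for the second after the job is handed in, with the robot touching nothing.
It also fails if it takes over 38 s, if anything falls off the work surface, if the arm or the gripper's body presses on something with over 40 N, if the wrist force passes 120 N, or if a joint passes its speed limit or range.

### The arm

A 7-joint arm with a two-finger parallel gripper is mounted at the origin on the work surface. World frame = base frame: x ahead of the robot, y to its left, z up, the work surface at z = 0. Lengths are in mm, angles in rad, forces in N, time in s.
With the tool pointing down it reaches from about 400 to 875 mm from the base axis. Payload 4.4 kg.
Tool frame: the origin (TCP) lies between the finger pads; the fingertips stand ctrl.finger_overhang ahead of it and the grasp point (between the pads) lies 11 mm behind it (ctrl.finger_overhang is the distance from the TCP to the fingertips, in mm); z points along the fingers, y is the direction in which the jaws open and shut (so a half turn about z gives the same grasp; the last joint's range is limited). The gripper opens to 85 mm and grips with 20 to 120 N. Pads are 22 mm wide; open, the fingers measure 114 mm over their backs; the gripper's body (76 mm by 85 mm) begins 54 mm behind the grasp point. The pads swing forward as they close: fully open they stand 13 mm farther back than shut.
Start: joints at [-1.249, 0.628, 0.038, 1.517, -0.027, 0.996, -0.02], TCP at [245.776, 601.758, 203.413] pointing down, gripper open.
Joint ranges: [-3.06, 3.06], [-0.37, 2.12], [-1.25, 1.32], [0.18, 2.47], [-1.1, 4.24], [0.23, 1.98], [-2.94, 2.94]. Speed limits (rad/s): [2.57, 2.57, 3.14, 3.14, 3.14, 3.14, 3.14].

### API

Orientations are given as [roll, pitch, yaw] about the fixed x, y, z axes, in that order (R = Rz(yaw) Ry(pitch) Rx(roll)).
In Python, from cell import ctrl gives the robot as it stands. The module is installed in compiled form; this text tells all that it offers.
- The arm moves only by the tool step_arm, never from a script. Its argument "deltas" is a list that holds one entry, the list of rows, each a list of 7 numbers: the opening, from 0 (shut) to 1 (fully open), then the shift along the world's x, y, z in mm, then the turn, a rotation vector about the world's x, y, z in rad. In form: [[[grip, tx, ty, tz, rx, ry, rz], ...]]. A call has 1 to 10 rows; each row shifts and turns the commanded pose from where the row before left it; what a row does not reach is not made up. A row lasts 1/12 s, in which the tool goes at most 41.7 mm and 7.16 degrees, less where a joint would pass 70% of its speed; a pose out of reach is approached as far as the arm can. A call is refused whole if a number of a shift passes 41.7 or a number of a turn 0.125, either way. A call with a gripper value outside its range is refused whole. The fingers move at their own pace and stop on an object; the grip force is fixed at half the most. Time passes only in rows, so rows that do not move let the fingers close. It gives the time, the measured TCP pose, the force and the opening at its end, in the units of the state.
- ctrl.read_state(): the state, without advancing time (a new reading comes with each control period).
- ctrl.get_image(name): name is "scene" or "side" or "wrist"; returns (picture, depth): 420x560x3 uint8, red, green, blue; 420x560 float32, mm along the optical axis (not along the pixel's ray), 0 where there is no reading.
- ctrl.camera_info(name): a dict with "intrinsics" (3x3 intrinsics, pixels), "rvec" (rotation vector, rad) and "tvec" (3), from world to camera coordinates, as OpenCV has them. Camera axes: x right, y down, z forward; pixel columns grow to the right and rows downward; lengths in mm; the calibration is good to about 2 mm. A picture is of the moment at which its call begins: read the wrist's pose just before it. camera_info takes no time and is no camera call; for the wrist camera it gives the pose at the moment of the call.
- ctrl.finish_job(): hands the job in, once; it reports no verdict.
The state is a dict: "clock": time; "qpos": joint angles; "qd": joint speeds; "tau": joint torques, N m; "eef_pos": TCP position; "tool_rot": TCP orientation; "force": force on the tool from outside, world axes, zero at the start; "torque": the same for the moment, N m; "width": finger opening in mm.
Only numpy, scipy, OpenCV 4.12 (cv2) and the standard library are available. Lean on these libraries where they do the work, as an engineer would, in place of code of your own. Each camera call takes 0.05 s, during which the arm holds its last target.

## Working session

There is one attempt and no reset: what is moved stays moved. The work goes in short steps, Python scripts to look and compute and a tool call to move; the robot and the scene stay as the last step left them, time stands still between calls to the robot, and variables do not carry over. Pictures are saved under pics/ and viewed, and the job is handed in when it is done.

Besides the shell and the picture viewer there is one more tool, called after ">>>" in YAML: its name, and indented under it one key for each argument. step_arm: Moves the arm, as the interface text tells. Its arguments: {"type":"object","properties":{"deltas":{"type":"array"}},"required":["deltas"]}

```bash
mkdir -p pics; python3 - <<'E'
from cell import ctrl
import cv2,numpy as np
print(ctrl.read_state(), ctrl.finger_overhang)
for n in("scene","side"):
    im,d=ctrl.get_image(n); cv2.imwrite(f"pics/{n}0.png",im[:,:,::-1]); np.savez(f"{n}0.npz",im=im,d=d,**{k:np.array(v) for k,v in ctrl.camera_info(n).items()})
    print(n,ctrl.camera_info(n))
E
```

```text
{'clock': 0.0, 'qpos': array([-1.24878729,  0.62932771,  0.0384292 ,  1.51839044, -0.02701334,
        0.99630222, -0.01999837]), 'qd': array([ 4.96089878e-04,  4.62136816e-05, -7.88908206e-04, -3.12438676e-03,
        1.64655031e-03,  1.58296375e-03,  1.08394162e-03]), 'tau': array([ 1.46553855e-03, -5.63408482e+01,  1.22683804e+00, -1.93445528e+01,
        1.11808564e-02,  1.03093174e-02, -1.41001843e-05]), 'eef_pos': array([245.50673546, 601.10632603, 202.49367003]), 'tool_rot': array([-3.13968237e+00,  6.12403498e-06,  2.75378781e+00]), 'force': array([-0.48851749, -0.11917736,  0.21863407]), 'torque': array([-0.00827228,  0.04071435, -0.011254  ]), 'width': 85.5215265294823} 8.0
scene {'intrinsics': array([[429.96473372,   0.        , 280.14006269],
       [  0.        , 429.96473372, 211.53399401],
       [  0.        ,   0.        ,   1.        ]]), 'rvec': array([ 2.30440649,  0.72881044, -0.29526591]), 'tvec': array([-459.78234778, -180.37102034, 1452.64944154])}
side {'intrinsics': array([[381.95135563,   0.        , 285.8996556 ],
       [  0.        , 381.95135563, 203.74243023],
       [  0.        ,   0.        ,   1.        ]]), 'rvec': array([ 2.07358139, -0.87823357,  0.44090879]), 'tvec': array([-391.28954078,  311.76069962,  816.08901863])}
```

View pics/scene0.png

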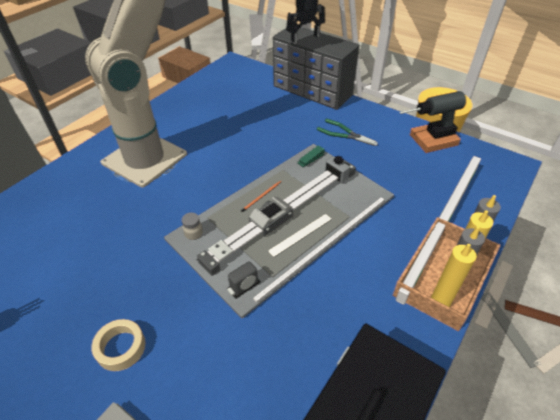

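View pics/side0.png

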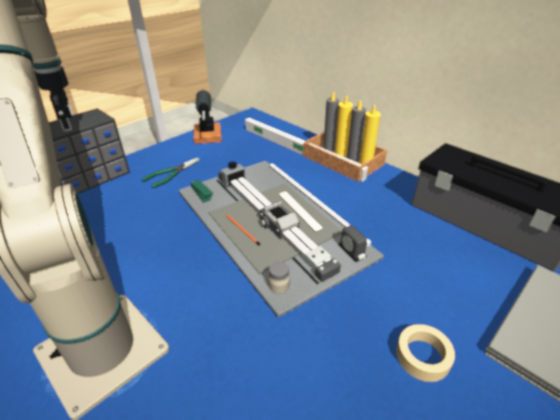

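The parking stop with the black knob is at the far-left end (scene about 341,165). The head is at about (270,212), and the plain stop at about (215,252). Next I'll measure from the depth images.

```bash
cat > h.py <<'E'
import numpy as np,cv2
def cloud(im,d,K,rvec,tvec):
    R,_=cv2.Rodrigues(np.asarray(rvec,float)); v,u=np.nonzero(d>0); z=d[v,u]
    c=np.stack([(u-K[0,2])*z/K[0,0],(v-K[1,2])*z/K[1,1],z],1)
    return (c-np.asarray(tvec).ravel())@R, im[v,u],u,v
def topdown(P,C,x0,x1,y0,y1,s,fn):
    # rows: x descending upward ; cols: y descending -> right
    m=(P[:,0]>x0)&(P[:,0]<x1)&(P[:,1]>y0)&(P[:,1]<y1)
    im=np.zeros((int((x1-x0)*s)+1,int((y1-y0)*s)+1,3),np.uint8)
    for p,c in zip(P[m],C[m]): cv2.circle(im,(int((y1-p[1])*s),int((x1-p[0])*s)),1,c[::-1].tolist(),-1)
    cv2.imwrite(fn,im)
E
python3 - <<'E'
import numpy as np,cv2
from h import *
for n in("scene","side"):
    f=np.load(n+"0.npz"); P,C,u,v=cloud(f['im'],f['d'],f['intrinsics'],f['rvec'],f['tvec'])
    m=(P[:,0]>350)&(P[:,0]<950)&(abs(P[:,1])<500)
    print(n,'bench z',np.median(P[m&(abs(P[:,2])<8),2]))
    b=m&(abs(P[:,2]-20)<5)
    q=P[b][:,:2].astype(np.float32)
    # mask largest blob
    g=np.zeros((700,1000),np.uint8)
    for a in q: cv2.circle(g,(int(a[1]+500),int(a[0]-300)),3,255,-1)
    k,l,s,ce=cv2.connectedComponentsWithStats(g); i=1+np.argmax(s[1:,4])
    pts=q[[l[int(a[0]-300),int(a[1]+500)]==i for a in q]]
    print('bed rect',cv2.minAreaRect(pts))
    for lo,hi,name in((45,54,'railtop'),(62,69,'deck'),(76,82,'80'),(82,87,'lips'),(90,105,'knob')):
        k=m&(P[:,2]>lo)&(P[:,2]<hi); q=P[k]; print(name,len(q),np.round(np.median(q,0)) if len(q) else '')
    topdown(P,C,350,1000,-400,400,1,f'pics/td_{n}.png')
E
```

```text
scene bench z -0.688291750741637
bed rect ((544.4791259765625, 45.766571044921875), (602.2847900390625, 342.308837890625), 78.38612365722656)
railtop 3122 [578. 109.  49.]
deck 348 [560. -12.  66.]
80 599 [543. -22.  79.]
lips 409 [ 594. -195.   84.]
knob 64 [591. 264.  98.]
side bench z 0.116589144514877
bed rect ((539.5291748046875, 45.422760009765625), (602.6793823242188, 341.3999938964844), 78.573486328125)
railtop 2314 [550. -13.  50.]
deck 540 [ 581. -183.   66.]
80 714 [ 555. -147.   79.]
lips 592 [ 588. -203.   84.]
knob 533 [ 918. -355.   98.]
```

```bash
ls pics
```

```text
scene0.png
side0.png
td_scene.png
td_side.png
```

```bash
python3 - <<'E'
import numpy as np,cv2
from h import *
a=np.radians(78.48); ey=np.array([np.cos(a),np.sin(a)]); ex=np.array([ey[1],-ey[0]])
o=np.array([542,45.6])
for n in("scene","side"):
    f=np.load(n+"0.npz"); P,C,u,v=cloud(f['im'],f['d'],f['intrinsics'],f['rvec'],f['tvec'])
    X=(P[:,:2]-o)@ex; Y=(P[:,:2]-o)@ey; Z=P[:,2]
    m=(abs(X)<60)&(abs(Y)<320)
    r=m&(abs(Z-50)<3)&(abs(X)<40); print(n,'rail x pct',np.percentile(X[r],[2,50,98]))
    for lo,hi in((-140,-70),(80,190)):
        k=r&(Y>lo)&(Y<hi); print(' rail seg',lo,hi,np.percentile(X[k],[3,50,97]).round(1))
    for lo,hi in((62,68.5),(75,80),(80.5,86),(90,104)):
        k=m&(Z>lo)&(Z<hi)
        for y0,y1 in((-260,-180),(-130,130),(180,270)):
            kk=k&(Y>y0)&(Y<y1)
            if kk.sum()>10: print(lo,hi,(y0,y1),kk.sum(),'Y',np.percentile(Y[kk],[2,50,98]).round(1),'X',np.percentile(X[kk],[2,50,98]).round(1))
    # height profile along axis
    for y in range(-80,80,4):
        k=m&(abs(X)<14)&(abs(Y-y)<2)
        if k.sum(): print(y,k.sum(),np.percentile(Z[k],[10,50,90]).round(),end=' | ')
    print()
    topdown(np.c_[X,Y,Z],C,-60,60,-300,300,1.3,f'pics/tdl_{n}.png')
E
```

```text
scene rail x pct [-20.75913474   4.98333918  33.62964001]
 rail seg -140 -70 [-20.1   4.7  33.1]
 rail seg 80 190 [-18.4   3.3  24.6]
62 68.5 (-130, 130) 206 Y [-104.2  -50.5    5.2] X [-34.2  25.8  35.1]
62 68.5 (180, 270) 39 Y [203.2 207.2 237.4] X [-25.8  12.3  39.6]
75 80 (-130, 130) 234 Y [-94.5 -50.7  -4.4] X [-22.2   3.2  29.8]
75 80 (180, 270) 118 Y [205.3 222.2 245.9] X [-30.5  14.7  39.2]
80.5 86 (-130, 130) 124 Y [-89.5 -77.8 -10.8] X [-24.1   3.9  30.2]
80.5 86 (180, 270) 21 Y [211.2 220.4 240.3] X [-24.2  10.8  33.2]
90 104 (180, 270) 63 Y [212.8 223.1 239.1] X [-9.7  5.3 16.4]
-80 12 [81. 84. 84.] | -76 3 [79. 81. 82.] | -72 12 [76. 77. 79.] | -68 8 [76. 77. 79.] | -64 13 [77. 78. 80.] | -60 10 [76. 79. 81.] | -56 10 [76. 78. 80.] | -52 9 [76. 78. 80.] | -48 10 [77. 78. 79.] | -44 12 [76. 77. 79.] | -40 10 [77. 79. 80.] | -36 10 [77. 78. 80.] | -32 9 [76. 78. 80.] | -28 9 [75. 78. 79.] | -24 6 [76. 77. 79.] | -20 26 [72. 79. 83.] | -16 9 [79. 82. 85.] | -12 10 [80. 81. 83.] | -8 4 [78. 79. 81.] | -4 3 [75. 76. 77.] | 0 4 [71. 72. 73.] | 4 6 [66. 68. 69.] | 8 1 [66. 66. 
[... 948 characters left out ...]
9. ]
-80 7 [83. 84. 85.] | -76 2 [83. 83. 83.] | -72 6 [78. 79. 80.] | -68 10 [78. 79. 80.] | -64 8 [78. 79. 81.] | -60 9 [76. 78. 80.] | -56 9 [78. 79. 81.] | -52 6 [78. 78. 81.] | -48 8 [77. 78. 79.] | -44 13 [78. 79. 81.] | -40 9 [78. 79. 81.] | -36 9 [79. 79. 81.] | -32 6 [78. 79. 80.] | -28 9 [78. 79. 80.] | -24 5 [79. 82. 85.] | -20 23 [76. 81. 85.] | -16 6 [79. 84. 86.] | -12 4 [82. 82. 83.] | 24 1 [54. 54. 54.] | 28 10 [50. 51. 52.] | 32 6 [50. 51. 52.] | 36 10 [50. 51. 52.] | 40 6 [39. 50. 53.] | 44 7 [50. 50. 51.] | 48 12 [50. 51. 53.] | 52 7 [39. 51. 52.] | 56 7 [39. 51. 51.] | 60 8 [41. 51. 52.] | 64 6 [49. 51. 52.] | 68 9 [43. 50. 51.] | 72 8 [43. 51. 53.] | 76 9 [44. 51. 52.] |
```

>>> step_arm:
  deltas:
    - [[0,17,-35.5,0,0,0,0.019],[0,17,-35.5,0,0,0,0.019],[0,17,-35.5,0,0,0,0.019],[0,17,-35.5,0,0,0,0.019],[0,17,-35.5,0,0,0,0.019],[0,17,-35.5,0,0,0,0.019],[0,17,-35.5,0,0,0,0.019],[0,17,-35.5,0,0,0,0.019],[0,17,-35.5,0,0,0,0.019],[0,17,-35.5,0,0,0,0.016]]

```text
clock: 0.93
eef_pos: [416.0, 244.8, 203.3]
tool_rot: [-3.141, -0.0, 2.942]
force: [1.8, 0.3, -0.3]
width: -0.1
```

>>> step_arm:
  deltas:
    - [[0,17,-35.5,0,0,0,0],[0,17,-35.5,0,0,0,0],[0,17,-35.5,0,0,0,0],[0,17,-35.5,0,0,0,0],[0,17,-35.5,0,0,0,0],[0,17,-35.5,0,0,0,0],[0,15,-35.5,0,0,0,0],[0,0,0,0,0,0,0],[0,0,0,0,0,0,0]]

```text
clock: 1.68
eef_pos: [533.0, -4.8, 202.9]
tool_rot: [-3.14, -0.0, 2.935]
force: [0.4, -0.1, 0.0]
width: 0.0
```

```bash
python3 - <<'E'
from cell import ctrl
import cv2,numpy as np
s=ctrl.read_state(); print(s)
n="wrist"; ci=ctrl.camera_info(n)
im,d=ctrl.get_image(n); cv2.imwrite(f"pics/w1.png",im[:,:,::-1]); np.savez(f"w1.npz",im=im,d=d,**{k:np.array(v) for k,v in ci.items()})
print(ci)
E
```

```text
{'clock': 1.6833, 'qpos': array([-0.07316685,  0.46174078,  0.04182636,  1.84477333, -0.02380637,
        0.83630707,  1.34442164]), 'qd': array([-0.0549524 , -0.01165831, -0.05479096,  0.02820189, -0.01894029,
        0.00506368, -0.00547376]), 'tau': array([  2.2830753 , -44.97243047,   2.41478585, -17.70906508,
         0.29662589,  -0.09982988,   0.09562466]), 'eef_pos': array([532.95352911,  -4.82413444, 202.94241357]), 'tool_rot': array([-3.14048164e+00, -4.86133195e-04,  2.93496369e+00]), 'force': array([ 0.42181286, -0.06062796,  0.01824274]), 'torque': array([0.0529023 , 0.03200296, 0.03799195]), 'width': 0.008701170126951287}
{'intrinsics': array([[366.17813527,   0.        , 278.43630014],
       [  0.        , 366.17813527, 201.92894165],
       [  0.        ,   0.        ,   1.        ]]), 'rvec': array([-2.24988904, -1.82613906, -0.27431389]), 'tvec': array([-105.73468442, -536.23914231,  225.54524877])}
```

View pics/w1.png

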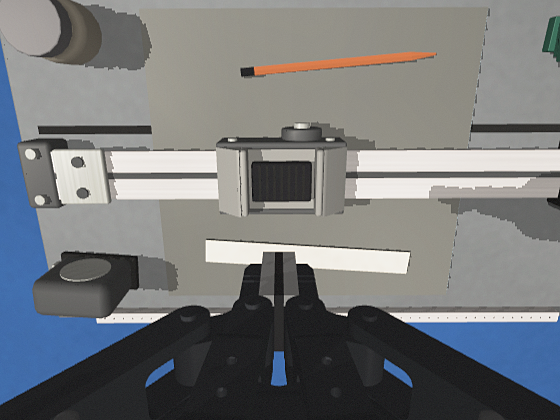

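The wrist view shows the head, with button centre at about (283,182), lips at about x=243 and x=322, and the rail running level in the picture. The shut fingertips are at (279,255).

```bash
python3 - <<'E'
import numpy as np,cv2
from h import *
a=np.radians(78.48); ey=np.array([np.cos(a),np.sin(a)]); ex=np.array([ey[1],-ey[0]])
o=np.array([542,45.6])
f=np.load("w1.npz"); P,C,u,v=cloud(f['im'],f['d'],f['intrinsics'],f['rvec'],f['tvec'])
X=(P[:,:2]-o)@ex; Y=(P[:,:2]-o)@ey; Z=P[:,2]
m=(abs(X)<60)&(abs(Y)<320)
for lo,hi in((-200,-115),(20,60),(60,100)):
    k=m&(Y>lo)&(Y<hi)&(abs(Z-50)<4); 
    if k.sum(): print('rail',lo,hi,np.percentile(X[k],[2,50,98]).round(1),np.median(Z[k]))
for lo,hi in((63,68.5),(75,80),(82,86)):
    k=m&(Z>lo)&(Z<hi)&(abs(Y+50)<70); print(lo,hi,k.sum(),'Y',np.percentile(Y[k],[1,25,50,75,99]).round(1),'X',np.percentile(X[k],[1,50,99]).round(1))
for y in range(-110,12,2):
    k=m&(abs(X)<12)&(abs(Y-y)<1)
    if k.sum(): print(y,np.percentile(Z[k],[10,50,90]).round(),end=' | ')
for X0,Y0 in((0,-49.5),):
    w=o+ey*Y0; print('saddle',w, 'pix')
    p,_=cv2.projectPoints(np.array([[*w,78.],[*(w+28*ey),84],[*(w-28*ey),84],[532.95,-4.8,195]]),f['rvec'],f['tvec'],f['intrinsics'],None); print(p)
E
```

```text
rail -200 -115 [-23.5  -2.7  19.6] 49.40752753313
rail 20 60 [-23.   -2.4  19.7] 49.663079748853946
rail 60 100 [-23.   -2.3  19.9] 49.71462734247089
63 68.5 3245 Y [-102.6  -66.8  -45.6  -27.9    6.5] X [-41.4 -21.2  29.7]
75 80 3204 Y [-93.1 -65.1 -48.2 -31.   -3.1] X [-29.3  -2.8  23.9]
82 86 1402 Y [-85.7 -80.6 -20.  -15.4 -10.4] X [-28.8  -2.8  25.4]
-110 [49. 50. 50.] | -108 [ 49.  50. 312.] | -106 [ 49. 310. 314.] | -104 [306. 311. 315.] | -102 [ 67. 306. 314.] | -100 [ 69. 305. 313.] | -98 [ 70. 303. 313.] | -96 [ 72. 304. 314.] | -94 [ 74. 306. 313.] | -92 [ 77. 310. 312.] | -90 [288. 307. 309.] | -88 [287. 305. 307.] | -86 [285. 302. 304.] | -84 [283. 299. 301.] | -82 [ 84. 292. 298.] | -80 [ 84. 290. 296.] | -78 [ 84. 288. 293.] | -76 [ 76. 287. 291.] | -74 [279. 287. 311.] | -72 [ 79. 286. 313.] | -70 [ 78. 282. 311.] | -68 [ 78. 274. 281.] | -66 [ 78.  80. 278.] | -64 [ 77. 251. 284.] | -62 [ 78. 251. 282.] | -60 [ 78. 250. 281.] | -58 [ 78. 251. 285.] | -56 [ 79. 264. 313.] | -54 [241. 283. 312.] | -52 [243. 275. 312.] | -50 [237. 268. 312.] | -48 [245. 278. 312.] | -46 [242. 289. 313.] | -44 [ 78. 256. 287.] | -42 [ 79. 252. 284.] | -40 [ 78. 252. 284.] | -38 [ 78. 256. 285.] | -36 [ 78. 259. 286.] | -34 [ 77. 272. 280.] | -32 [ 78. 276. 282.] | -30 [ 79. 284. 313.] | -28 [276. 286. 313.] | -26 [ 79. 287. 289.] | -24 [276. 288. 291.] | -22 [284. 289. 294.] | -20 [ 81. 290. 297.] | -18 [280. 294. 300.] | -16 [285. 300. 302.] | -14 [286. 303. 305.] | -12 [288. 305. 307.] | -10 [292. 308. 310.] | -8 [293. 309. 313.] | -6 [ 79. 305. 314.] | -4 [ 77. 307. 314.] | -2 [ 75. 307. 314.] | 0 [ 73. 309. 314.] | 2 [ 71. 309. 315.] | 4 [ 69. 311. 315.] | 6 [ 67. 311. 314.] | 8 [311. 312. 314.] | 10 [49. 50. 51.] | saddle [532.11435596  -2.90282509] pix
[[[279.49646736 183.88318702]]

 [[313.89105823 185.49413386]]

 [[245.15564972 185.9027695 ]]

 [[276.94495111 240.94980353]]]
```

>>> step_arm:
  deltas:
    - [[0,0,5,-20,0,0,0.003],[0,0,6,-20,0,0,0],[0,0,0,-20,0,0,0],[0,0,0,-20,0,0,0],[0,0,0,-15,0,0,0],[0,0,0,-8,0,0,0],[0,0,0,-4,0,0,0],[0,0,0,0,0,0,0],[0,0,0,0,0,0,0]]

```text
clock: 2.48
eef_pos: [533.1, 9.9, 97.0]
tool_rot: [3.141, 0.001, 2.945]
force: [-0.4, -0.9, 0.2]
width: -0.3
```

```bash
python3 - <<'E'
from cell import ctrl
import cv2,numpy as np
s=ctrl.read_state(); print(s['eef_pos'],s['force'])
for n in ("wrist","scene"):
    im,d=ctrl.get_image(n); cv2.imwrite(f"pics/{n}2.png",im[:,:,::-1])
    if n=="scene": cv2.imwrite("pics/s2z.png",cv2.resize(im[140:290,170:370,::-1],(800,600),interpolation=cv2.INTER_CUBIC))
E
```

```text
[533.10769967   9.94151325  96.96363913] [-0.35684265 -0.87248105  0.1739656 ]
```

View pics/wrist2.png

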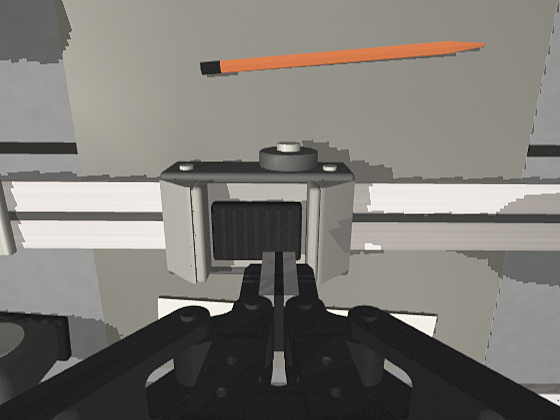

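View pics/s2z.png

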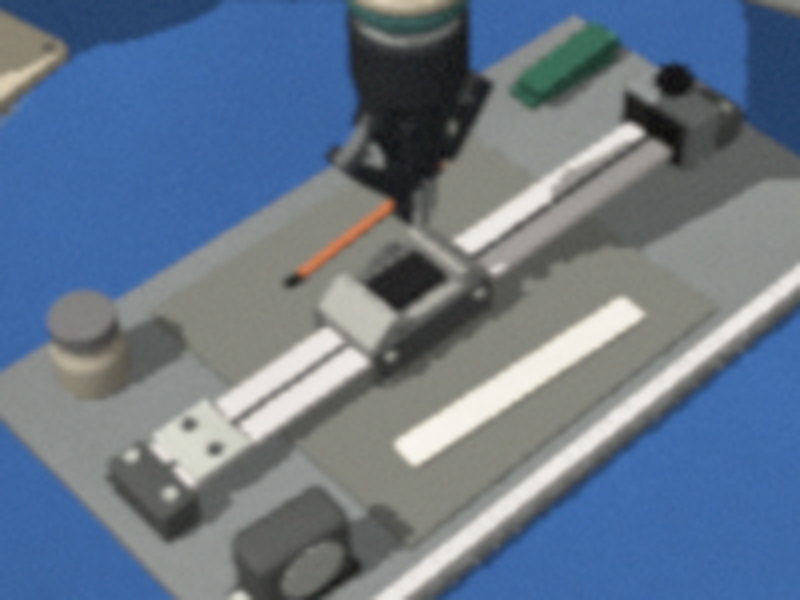

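The fingertips are above the button, close to the lip ahead. I'll back off a little and press.

>>> step_arm:
  deltas:
    - [[0,-0.5,-2.5,-3,0,0,0],[0,0,0,-4,0,0,0],[0,0,0,-3,0,0,0],[0,0,0,-2,0,0,0],[0,0,0,-1,0,0,0],[0,0,0,0,0,0,0]]

```text
clock: 3.08
eef_pos: [532.0, 6.8, 83.0]
tool_rot: [-3.141, -0.001, 2.944]
force: [0.2, -0.4, 0.0]
width: 0.0
```

>>> step_arm:
  deltas:
    - [[0,0,0,-2,0,0,0],[0,0,0,-1,0,0,0],[0,0,0,0,0,0,0]]

```text
clock: 3.33
eef_pos: [532.1, 6.8, 80.2]
tool_rot: [-3.142, -0.0, 2.944]
force: [0.3, 1.0, -1.4]
width: -0.0
```

>>> step_arm:
  deltas:
    - [[0,0,0,-1.5,0,0,0],[0,0,0,0,0,0,0]]

```text
clock: 3.5
eef_pos: [532.2, 6.8, 78.7]
tool_rot: [-3.142, -0.0, 2.944]
force: [0.8, -0.6, 1.1]
width: 0.2
```

>>> step_arm:
  deltas:
    - [[0,0,0,-1.5,0,0,0],[0,0,0,0,0,0,0]]

```text
clock: 3.67
eef_pos: [532.2, 6.8, 77.2]
tool_rot: [-3.142, -0.0, 2.944]
force: [0.8, 0.0, -0.4]
width: -0.3
```

```bash
python3 - <<'E'
from cell import ctrl
import cv2,numpy as np
s=ctrl.read_state(); print(s['eef_pos'],s['force'])
for n in ("wrist","side"):
    im,d=ctrl.get_image(n); cv2.imwrite(f"pics/{n}3.png",im[:,:,::-1])
    if n=="side": cv2.imwrite("pics/s3z.png",cv2.resize(im[160:280,200:360,::-1],(800,600),interpolation=cv2.INTER_CUBIC))
E
```

```text
[532.15802758   6.77292324  77.22424882] [ 0.82737513  0.02847138 -0.40948049]
```

View pics/wrist3.png

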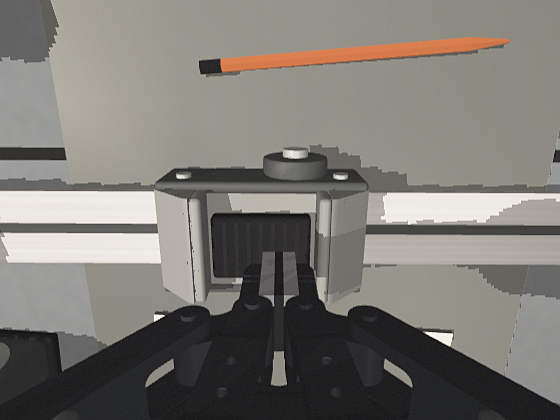

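View pics/s3z.png

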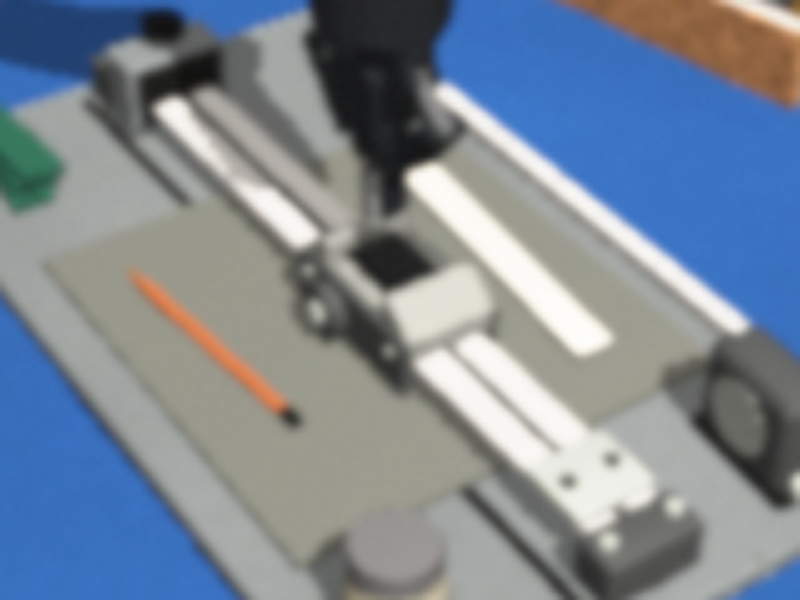

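```bash
python3 - <<'E'
from cell import ctrl
import cv2,numpy as np
s=ctrl.read_state(); print(s['eef_pos'],s['force'],s['torque'],s['tau'])
t=s['eef_pos']
ey=np.array([.2,.98])
pts=np.array([[t[0],t[1],t[2]-8],[t[0],t[1],t[2]+11],[531.5,-1.4,78],[536,18.,84]])
for n in ("wrist","side"):
    c=ctrl.camera_info(n); p,_=cv2.projectPoints(pts,c['rvec'],c['tvec'],c['intrinsics'],None); p=p[:,0]
    print(n,p.round(1)); 
    if n=="side": print((p-[200,160])*5)
    R=cv2.Rodrigues(c['rvec'])[0]; print('cam',(-R.T@c['tvec']).round(), 'axis',R[2].round(2))
E
```

```text
[532.21365117   6.72753858  77.3408672 ] [-0.03573765  0.78551992  0.87597045] [-0.02704522  0.04549595  0.0689204 ] [-1.25081209e-03 -4.95324039e+01  1.03875663e+00 -1.17940888e+01
  6.48128567e-03 -2.51287356e-04  5.67753170e-05]
wrist [[276.8 240.9]
 [276.7 256.7]
 [260.7 249.4]
 [300.9 255.6]]
cam [458.  22. 247.] axis [ 0.29 -0.06 -0.96]
side [[276.7 212.3]
 [276.6 206.9]
 [278.5 211.2]
 [274.8 205.9]]
[[383.64354695 261.26733204]
 [383.21870218 234.68908459]
 [392.74505235 255.96154584]
 [374.0363799  229.44771726]]
cam [ -63. -604.  740.] axis [ 0.58  0.55 -0.6 ]
```

```bash
python3 - <<'E'
from cell import ctrl
import cv2,numpy as np
from h import *
for n in("wrist","side","scene"):
    c=ctrl.camera_info(n); im,d=ctrl.get_image(n)
    P,C,u,v=cloud(im,d,c['intrinsics'],c['rvec'],c['tvec'])
    t=ctrl.read_state()['eef_pos']
    if n=="wrist":
        for r in range(236,300,6): 
            print(r,[ (P[(u==x)&(v==r)][0].round().astype(int).tolist() if d[r,x]>0 else None) for x in (258,266,272,280,288,296,304)])
    else:
        k=(np.hypot(P[:,0]-t[0],P[:,1]-t[1])<30)&(P[:,2]>86)&(P[:,2]<150); q=P[k]
        for z in range(86,150,6):
            w=q[(q[:,2]>=z)&(q[:,2]<z+6)]
            if len(w): print(n,z,len(w),w.min(0).round(),w.max(0).round())
print(t)
E
```

```text
236 [[524, -1, 78], [525, 3, 77], [525, 6, 79], [527, 9, 77], [527, 13, 78], [527, 17, 80], [529, 21, 77]]
242 [[527, -2, 78], [528, 2, 79], [529, 5, 78], [530, 9, 78], [531, 13, 77], [531, 17, 78], [532, 21, 78]]
248 [[531, -3, 78], [531, 1, 78], [532, 4, 79], [533, 8, 77], [533, 12, 78], [534, 16, 78], [535, 20, 79]]
254 [[533, -3, 79], [519, 5, 112], [519, 7, 113], [520, 11, 112], [521, 14, 112], [537, 16, 79], [538, 20, 78]]
260 [[537, -4, 78], [519, 5, 117], [520, 7, 117], [520, 11, 118], [521, 14, 117], [540, 15, 79], [542, 19, 77]]
266 [[522, 1, 115], [519, 5, 122], [520, 8, 122], [520, 11, 123], [521, 14, 123], [525, 16, 115], [526, 19, 116]]
272 [[523, 1, 119], [519, 5, 127], [520, 8, 126], [520, 11, 128], [521, 13, 127], [521, 16, 128], [526, 19, 120]]
278 [[523, 2, 124], [519, 6, 132], [520, 8, 132], [521, 10, 131], [521, 13, 131], [522, 16, 130], [526, 19, 125]]
284 [[523, 2, 129], [520, 6, 135], [520, 8, 135], [521, 10, 135], [521, 13, 136], [522, 16, 135], [525, 18, 130]]
290 [[523, 2, 133], [520, 6, 139], [520, 8, 139], [520, 10, 139], [521, 13, 139], [521, 16, 140], [
[... 341 characters left out ...]
33.  12. 127.]
side 128 18 [515.  -9. 129.] [534.  23. 134.]
side 134 16 [519.  -7. 134.] [532.  23. 140.]
side 140 9 [518.  -5. 140.] [524.  21. 145.]
side 146 5 [515. -16. 147.] [538.  16. 150.]
scene 86 2 [536.  24.  87.] [536.  29.  87.]
scene 98 1 [537.   1. 103.] [537.   1. 103.]
scene 104 4 [542.  -2. 107.] [547.  10. 110.]
scene 110 9 [531.  -4. 110.] [546.  12. 116.]
scene 116 20 [524.  -7. 116.] [547.  12. 122.]
scene 122 16 [524.  -7. 123.] [546.  17. 128.]
scene 128 17 [529.  -7. 128.] [547.  15. 134.]
scene 134 12 [536.  -7. 134.] [545.  17. 140.]
scene 140 8 [536.  -7. 140.] [548.  13. 145.]
scene 146 11 [541. -10. 147.] [549.  17. 150.]
[532.32603954   6.77139158  77.45460429]
```

The depth images show the fingertips at about z=108, roughly 31 mm higher than the reported TCP height implies, which explains the lack of contact. All three cameras agree on this, so I'll go by the measured tip. First I'll check how much room the gripper has over the knob.

```bash
python3 - <<'E'
from cell import ctrl
import cv2,numpy as np
from h import *
ey=np.array([.199,.98])
print(ctrl.finger_overhang,[a for a in dir(ctrl) if a[0]!='_'])
for n in("wrist","side","scene"):
    c=ctrl.camera_info(n); im,d=ctrl.get_image(n)
    P,C,u,v=cloud(im,d,c['intrinsics'],c['rvec'],c['tvec'])
    s=(P[:,:2]-[532,8])@ey; k=(np.hypot(P[:,0]-532,P[:,1]-8)<110)&(P[:,2]>103)
    print(n)
    for a in range(-90,91,10):
        w=P[k&(s>=a)&(s<a+10),2]
        if len(w)>3: print(a,len(w),np.percentile(w,[0,2,10]).round(),end='|')
    print()
E
```

```text
8.0 ['MotionError', 'camera_info', 'finger_overhang', 'finish_job', 'get_image', 'read_state']
wrist
-60 1379 [175. 177. 180.]|-50 3560 [163. 167. 172.]|-40 5349 [151. 156. 160.]|-30 3294 [148. 151. 156.]|-20 4368 [111. 120. 148.]|-10 6100 [108. 114. 130.]|0 6357 [108. 114. 131.]|10 3990 [112. 121. 149.]|20 3441 [147. 152. 157.]|30 5449 [152. 157. 161.]|40 3352 [164. 168. 173.]|50 1151 [176. 179. 181.]|
side
-70 269 [190. 192. 564.]|-60 1259 [177. 199. 459.]|-50 1346 [164. 194. 422.]|-40 1576 [153. 203. 249.]|-30 691 [154. 188. 239.]|-20 530 [111. 119. 159.]|-10 338 [104. 115. 142.]|0 253 [111. 134. 169.]|10 219 [133. 157. 203.]|20 76 [149. 156. 161.]|30 25 [161. 163. 168.]|40 29 [164. 166. 176.]|50 11 [182. 183. 186.]|
scene
-70 135 [190. 194. 198.]|-60 908 [179. 196. 465.]|-50 1398 [171. 199. 430.]|-40 1652 [156. 213. 259.]|-30 936 [150. 166. 254.]|-20 801 [113. 128. 182.]|-10 673 [106. 119. 210.]|0 573 [108. 129. 181.]|10 371 [136. 159. 244.]|20 266 [151. 158. 315.]|30 282 [155. 165. 180.]|40 129 [168. 173. 182.]|50 25 [175. 178. 184.]|
```

>>> step_arm:
  deltas:
    - [[0,0,0,-8,0,0,0],[0,0,0,-8,0,0,0],[0,0,0,-6,0,0,0],[0,0,0,-2,0,0,0],[0,0,0,0,0,0,0]]

```text
clock: 4.48
eef_pos: [531.5, 6.7, 52.3]
tool_rot: [-3.141, -0.002, 2.944]
force: [0.1, 0.3, 0.9]
width: -0.1
```

>>> step_arm:
  deltas:
    - [[0,0,0,-1.5,0,0,0],[0,0,0,-1,0,0,0],[0,0,0,0,0,0,0]]

```text
clock: 4.73
eef_pos: [532.3, 6.7, 50.9]
tool_rot: [3.142, -0.0, 2.944]
force: [-0.1, 0.1, 0.2]
width: 0.0
```

>>> step_arm:
  deltas:
    - [[0,0,0,-1,0,0,0],[0,0,0,-1,0,0,0],[0,0,0,0,0,0,0]]

```text
clock: 4.98
eef_pos: [532.5, 6.8, 49.1]
tool_rot: [3.141, 0.001, 2.944]
force: [0.4, 0.4, 1.8]
width: 0.2
```

>>> step_arm:
  deltas:
    - [[0,0,0,-1.5,0,0,0],[0,0,0,0,0,0,0]]

```text
clock: 5.15
eef_pos: [532.5, 6.7, 47.5]
tool_rot: [3.141, 0.0, 2.944]
force: [-0.5, 0.4, 3.8]
width: -0.2
```

>>> step_arm:
  deltas:
    - [[0,0,0,-1.5,0,0,0],[0,0,0,0,0,0,0]]

```text
clock: 5.32
eef_pos: [532.5, 6.8, 46.0]
tool_rot: [3.141, 0.001, 2.944]
force: [0.3, 0.8, 4.9]
width: -0.1
```

```bash
python3 - <<'E'
from cell import ctrl
import cv2,numpy as np
from h import *
n="wrist"; c=ctrl.camera_info(n); im,d=ctrl.get_image(n); cv2.imwrite("pics/w4.png",im[:,:,::-1])
P,C,u,v=cloud(im,d,c['intrinsics'],c['rvec'],c['tvec'])
for r in range(230,290,4): print(r,[ (P[(u==x)&(v==r)][0].round().astype(int).tolist() if d[r,x]>0 else None) for x in (240,258,266,272,280,288,296,304)])
print(ctrl.read_state()['eef_pos'],ctrl.read_state()['force'])
E
```

```text
230 [[513, -6, 66], [514, 2, 67], [515, 5, 65], [515, 8, 67], [516, 12, 67], [517, 15, 66], [517, 18, 67], [518, 22, 66]]
234 [[513, -5, 70], [514, 2, 71], [515, 6, 71], [515, 8, 70], [516, 12, 71], [517, 15, 70], [518, 18, 68], [518, 22, 70]]
238 [[513, -5, 74], [515, 2, 73], [516, 6, 73], [517, 8, 72], [517, 11, 73], [517, 15, 74], [519, 18, 72], [519, 21, 73]]
242 [[515, -5, 74], [516, 2, 74], [517, 5, 74], [517, 8, 75], [518, 11, 75], [520, 14, 72], [520, 18, 74], [520, 21, 74]]
246 [[517, -6, 73], [518, 2, 74], [519, 5, 73], [519, 7, 74], [520, 11, 75], [521, 14, 73], [522, 17, 73], [522, 21, 73]]
250 [[519, -6, 73], [520, 1, 74], [521, 4, 73], [520, 7, 75], [522, 10, 73], [523, 14, 73], [523, 17, 75], [524, 20, 74]]
254 [[520, -6, 75], [522, 1, 74], [519, 5, 81], [520, 7, 80], [520, 11, 82], [521, 14, 80], [525, 17, 73], [526, 20, 73]]
258 [[522, -7, 73], [523, 1, 75], [519, 5, 85], [520, 7, 84], [521, 11, 84], [522, 14, 83], [527, 16, 74], [528, 20, 73]]
262 [[524, -8, 73], [525, 0, 75], [520, 5, 87], [520, 7, 87], [521, 11, 87], [521, 14, 88], [529, 16, 72], [529, 19, 74]]
266 [[526, -8, 73], [523, 1, 82], [520, 5, 91], [520, 8, 91], [521, 10, 91], [521, 14, 91], [526, 16, 82], [526, 19, 83]]
270 [[528, -8, 74], [523, 1, 87], [520, 5, 93], [520, 8, 95], [520, 11, 95], [521, 13, 94], [522, 16, 94], [527, 19, 86]]
274 [[530, -9, 73], [522, 2, 91], [520, 6, 97], [520, 8, 97], [520, 11, 97], [521, 13, 97], [522, 16, 97], [526, 19, 90]]
278 [[531, -9, 74], [523, 1, 92], [519, 6, 101], [520, 8, 100], [521, 10, 100], [521, 13, 100], [522, 16, 99], [526, 19, 93]]
282 [[533, -10, 74], [523, 2, 95], [519, 6, 104], [520, 8, 103], [521, 10, 103], [521, 13, 103], [521, 16, 104], [526, 18, 97]]
286 [[536, -10, 73], [523, 2, 98], [520, 6, 106], [521, 8, 105], [521, 10, 106], [521, 13, 105], [522, 16, 106], [526, 18, 98]]
[532.56302298   6.77587334  46.08826958] [0.32059897 0.24446484 4.67881334]
```

View pics/w4.png

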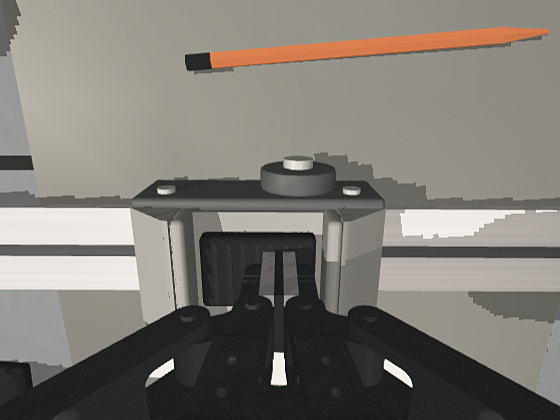

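Contact came at TCP z≈49, and the button is now at about z=74, near the bottom of its travel. Pressing on.

>>> step_arm:
  deltas:
    - [[0,0,0,-1.5,0,0,0],[0,0,0,-1,0,0,0],[0,0,0,0,0,0,0]]

```text
clock: 5.62
eef_pos: [532.6, 6.8, 44.2]
tool_rot: [3.141, 0.001, 2.944]
force: [-1.3, 0.5, 9.4]
width: 0.0
```

>>> step_arm:
  deltas:
    - [[0,0,0,-1,0,0,0],[0,0,0,0,0,0,0]]

```text
clock: 5.78
eef_pos: [532.6, 6.8, 44.1]
tool_rot: [3.141, 0.001, 2.944]
force: [-3.2, 0.1, 17.8]
width: -0.3
```

The button is hard on its stop at 18 N. Next I'll slide along the rail direction (0.2, 0.98), watching the force.

>>> step_arm:
  deltas:
    - [[0,0,0,-0.5,0,0,0],[0,0.2,1,0,0,0,0],[0,0.4,2,0,0,0,0],[0,0.6,3,0,0,0,0],[0,0.8,4,0,0,0,0],[0,0.8,4,0,0,0,0]]

```text
clock: 6.28
eef_pos: [535.4, 20.0, 44.0]
tool_rot: [-3.141, 0.001, 2.943]
force: [-4.4, -1.6, 22.5]
width: 0.4
```

>>> step_arm:
  deltas:
    - [[0,0.8,4,0,0,0,0],[0,1,5,0,0,0,0],[0,1,5,0,0,0,0],[0,1,5,0,0,0,0]]

```text
clock: 6.62
eef_pos: [539.4, 39.2, 44.0]
tool_rot: [-3.141, 0.001, 2.943]
force: [-4.2, -1.7, 21.6]
width: -0.0
```

```bash
python3 - <<'E'
from cell import ctrl
import cv2
im,d=ctrl.get_image("wrist"); cv2.imwrite("pics/w5.png",im[:,:,::-1])
s=ctrl.read_state(); print(s['eef_pos'],s['force'])
E
```

```text
[539.65996443  40.92145193  44.00861276] [-4.95885537 -0.04283736 21.73966511]
```

View pics/w5.png

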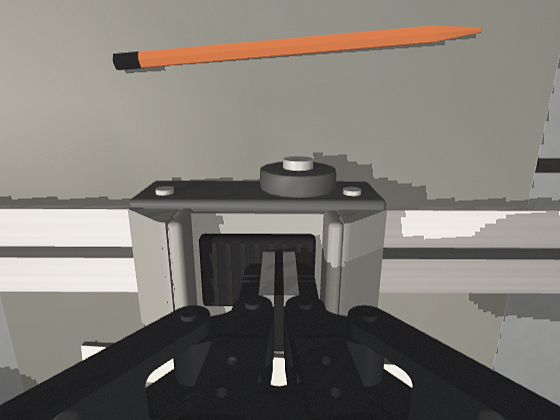

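The head is moving with the fingertip; its position relative to the fingertip hasn't changed. Continuing.

>>> step_arm:
  deltas:
    - [[0,1,5,0,0,0,0],[0,1.4,7,0,0,0,0],[0,1.6,8,0,0,0,0],[0,1.6,8,0,0,0,0],[0,1.6,8,0,0,0,0],[0,1.6,8,0,0,0,0],[0,1.6,8,0,0,0,0],[0,1.6,8,0,0,0,0]]

```text
clock: 7.33
eef_pos: [551.7, 99.4, 44.0]
tool_rot: [3.142, 0.002, 2.943]
force: [-3.7, -3.3, 19.5]
width: -0.3
```

>>> step_arm:
  deltas:
    - [[0,1.6,8,0,0,0,0],[0,1.6,8,0,0,0,0],[0,1.6,8,0,0,0,0],[0,1.6,8,0,0,0,0],[0,1.6,8,0,0,0,0],[0,1.6,8,0,0,0,0],[0,1.6,8,0,0,0,0]]

```text
clock: 7.92
eef_pos: [563.2, 155.6, 44.1]
tool_rot: [3.141, 0.002, 2.943]
force: [-3.6, -2.1, 19.2]
width: -0.4
```

>>> step_arm:
  deltas:
    - [[0,1.4,7,-0.3,0,0,0],[0,1.2,6,0,0,0,0],[0,1.2,6,0,0,0,0],[0,1,5,0,0,0,0],[0,0.8,4,0,0,0,0],[0,0.6,3,0,0,0,0]]

```text
clock: 8.42
eef_pos: [569.7, 187.3, 44.0]
tool_rot: [3.14, 0.003, 2.944]
force: [-2.5, -1.8, 19.6]
width: 0.1
```

>>> step_arm:
  deltas:
    - [[0,0.4,2,0,0,0,0],[0,0.4,2,0,0,0,0],[0,0.4,2,0,0,0,0]]

```text
clock: 8.67
eef_pos: [570.9, 192.8, 44.1]
tool_rot: [3.14, 0.003, 2.943]
force: [-2.4, -1.9, 19.5]
width: 0.3
```

>>> step_arm:
  deltas:
    - [[0,0.4,2,0,0,0,0],[0,0.4,2,0,0,0,0],[0,0,0,0,0,0,0]]

```text
clock: 8.92
eef_pos: [571.8, 197.5, 44.1]
tool_rot: [3.14, 0.003, 2.944]
force: [-2.5, -0.6, 19.0]
width: 0.2
```

>>> step_arm:
  deltas:
    - [[0,0.4,2,0,0,0,0],[0,0.4,2,0,0,0,0],[0,0,0,0,0,0,0]]

```text
clock: 9.17
eef_pos: [572.6, 201.4, 44.1]
tool_rot: [3.14, 0.003, 2.944]
force: [-3.0, -1.2, 18.5]
width: -0.0
```

>>> step_arm:
  deltas:
    - [[0,0.4,2,0,0,0,0],[0,0.4,2,0,0,0,0],[0,0,0,0,0,0,0]]

```text
clock: 9.42
eef_pos: [572.7, 201.8, 44.0]
tool_rot: [-3.139, 0.002, 2.942]
force: [-3.7, -6.2, 21.3]
width: 0.2
```

```bash
python3 - <<'E'
from cell import ctrl
import cv2
im,d=ctrl.get_image("wrist"); cv2.imwrite("pics/w6.png",im[:,:,::-1])
s=ctrl.read_state(); print(s['eef_pos'],s['force'])
E
```

```text
[572.67789579 201.85478812  44.01770599] [-3.56995994 -6.01123241 21.42074371]
```

View pics/w6.png

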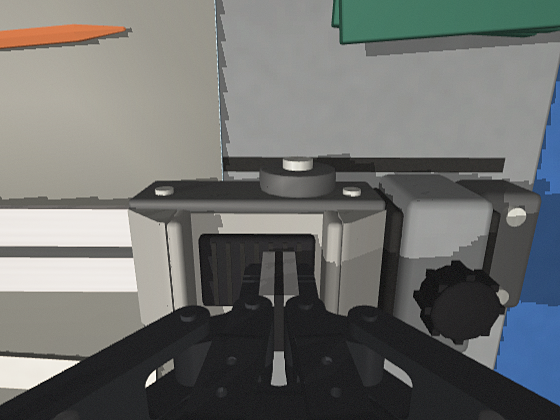

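The head is against the rubber face: the TCP has stopped at y=201.8 with a 6 N reaction. I'll push a bit more to seat it, then rise straight up with the push held on.

>>> step_arm:
  deltas:
    - [[0,0.3,1.5,0,0,0,0],[0,0,0,0,0,0,0],[0,0,0,0,0,0,0]]

```text
clock: 9.72
eef_pos: [572.7, 201.9, 44.0]
tool_rot: [-3.137, 0.001, 2.941]
force: [-4.2, -8.4, 22.1]
width: 0.1
```

>>> step_arm:
  deltas:
    - [[0,0,0,-0.3,0,0,0],[0,0.2,1,0,0,0,0],[0,0,0,0,0,0,0]]

```text
clock: 9.97
eef_pos: [572.7, 202.0, 44.0]
tool_rot: [-3.136, 0.001, 2.941]
force: [-5.3, -9.7, 26.0]
width: -0.3
```

>>> step_arm:
  deltas:
    - [[0,0,0,1,0,0,0],[0,0,0,1,0,0,0],[0,0,0,1,0,0,0],[0,0,0,1,0,0,0],[0,0,0,1,0,0,0],[0,0,0,1,0,0,0],[0,0,0,1,0,0,0],[0,0,0,1,0,0,0],[0,0,0,1,0,0,0],[0,0,0,0,0,0,0]]

```text
clock: 10.8
eef_pos: [572.0, 208.0, 50.1]
tool_rot: [3.141, -0.001, 2.944]
force: [0.6, -0.2, 0.9]
width: 0.3
```

>>> step_arm:
  deltas:
    - [[0,0,0,2,0,0,0],[0,0,0,3,0,0,0],[0,0,0,5,0,0,0],[0,0,0,10,0,0,0],[0,0,0,15,0,0,0],[0,0,0,20,0,0,0],[0,0,0,20,0,0,0],[0,0,0,20,0,0,0],[0,0,0,0,0,0,0]]

```text
clock: 11.55
eef_pos: [575.3, 208.3, 150.4]
tool_rot: [3.137, 0.007, 2.944]
force: [0.6, 0.6, 0.2]
width: -0.1
```

>>> step_arm:
  deltas:
    - [[0,0,-5,15,0,0,0],[0,0,-10,15,0,0,0],[0,0,-10,10,0,0,0],[0,0,0,0,0,0,0],[0,0,0,0,0,0,0],[0,0,0,0,0,0,0]]

```text
clock: 12.05
eef_pos: [571.8, 182.6, 184.7]
tool_rot: [3.142, -0.001, 2.944]
force: [-0.2, 0.7, 1.3]
width: 0.0
```

```bash
python3 - <<'E'
from cell import ctrl
import cv2,numpy as np
from h import *
a=np.radians(78.48); ey=np.array([np.cos(a),np.sin(a)]); ex=np.array([ey[1],-ey[0]]); o=np.array([542,45.6])
s=ctrl.read_state(); print(s['clock'],s['eef_pos'],s['force'])
for n in("wrist","scene","side"):
    c=ctrl.camera_info(n); im,d=ctrl.get_image(n); cv2.imwrite(f"pics/{n}7.png",im[:,:,::-1])
    P,C,u,v=cloud(im,d,c['intrinsics'],c['rvec'],c['tvec'])
    X=(P[:,:2]-o)@ex; Y=(P[:,:2]-o)@ey; Z=P[:,2]
    b=(abs(X+3)<10)&(abs(Y-150)<20)&(abs(Z-78)<9); print(n,'button z',b.sum(),np.median(Z[b]) if b.any() else '')
    l=(abs(X)<30)&(Y>95)&(Y<200)&(abs(Z-84.5)<2); print('lips Y',np.percentile(Y[l],[1,25,50,75,99]).round(1) if l.any() else '')
E
```

```text
12.05 [571.80588587 182.58761986 184.69285329] [-0.20718895  0.68892881  1.26628527]
wrist button z 1266 78.07162514937124
lips Y [113.6 118.5 179.2 183.1 188. ]
scene button z 60 78.29061163182477
lips Y [110.5 119.2 179.5 182.  186.7]
side button z 48 79.53804688578505
lips Y [108.4 114.7 120.6 179.7 185.7]
```

View pics/wrist7.png

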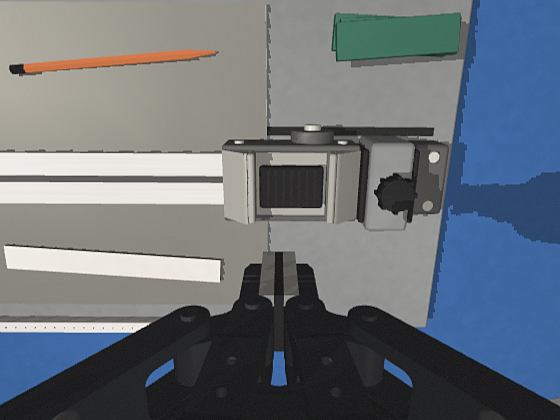

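View pics/scene7.png

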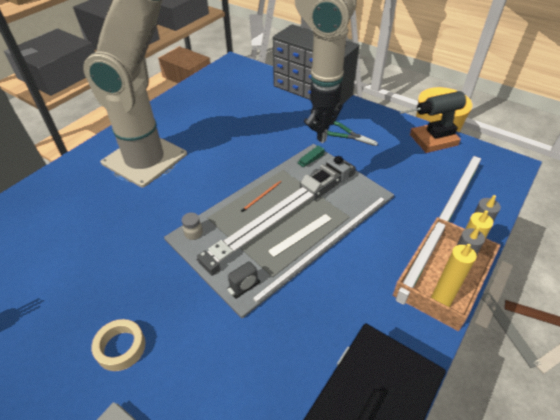

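```bash
python3 - <<'E'
from cell import ctrl
import cv2,numpy as np
from h import *
a=np.radians(78.48); ey=np.array([np.cos(a),np.sin(a)]); ex=np.array([ey[1],-ey[0]]); o=np.array([542,45.6])
n="wrist"; c=ctrl.camera_info(n); im,d=ctrl.get_image(n)
cv2.imwrite("pics/w8z.png",cv2.resize(im[120:240,210:370+90,::-1],(800,384),interpolation=cv2.INTER_CUBIC))
P,C,u,v=cloud(im,d,c['intrinsics'],c['rvec'],c['tvec'])
X=(P[:,:2]-o)@ex; Y=(P[:,:2]-o)@ey; Z=P[:,2]
for y in range(184,256,2):
    k=(abs(X-22)<8)&(abs(Y-y)<1)&(Z<110); 
    if k.any(): print(y,np.percentile(Z[k],[10,90]).round(),end='|')
E
```

```text
184 [82. 84.]|186 [82. 84.]|188 [81. 83.]|190 [80. 82.]|192 [78. 80.]|194 [76. 78.]|196 [75. 76.]|198 [72. 74.]|200 [71. 73.]|202 [67. 71.]|204 [66. 69.]|206 [67. 75.]|208 [75. 76.]|210 [74. 76.]|212 [76. 79.]|214 [79. 80.]|216 [79. 80.]|218 [79. 81.]|220 [79. 81.]|222 [79. 80.]|224 [79. 81.]|226 [79. 80.]|228 [79. 80.]|230 [79. 80.]|232 [78. 80.]|234 [79. 81.]|236 [79. 80.]|238 [78. 80.]|240 [79. 80.]|242 [78. 80.]|244 [77. 79.]|246 [75. 76.]|248 [75. 76.]|250 [74. 75.]|
```

View pics/w8z.png

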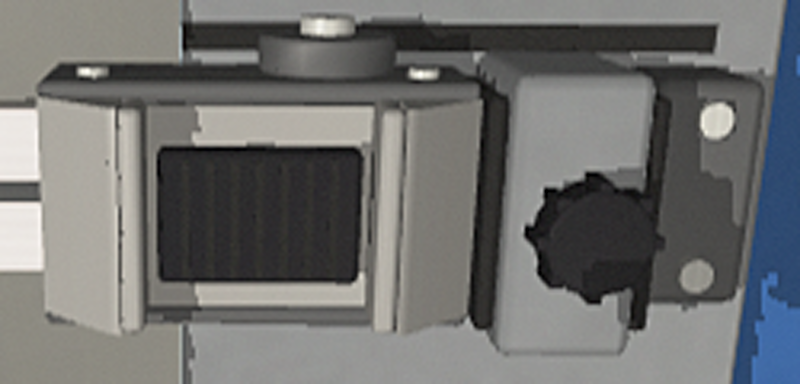

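The head's end meets the rubber face with no gap at about 206 mm along the rail. The button is up at z=78 and the arm is clear, so I'm handing in.

```bash
python3 -c "
from cell import ctrl
print(ctrl.finish_job())"
```

```text
the job is handed in; nothing more can be done
None
```

The head is parked fully home against the tall rubber-faced stop, with the lock button right up and the arm clear above it. I handed the job in at about 12 s.

I pressed the button onto its firm stop with the shut fingertips (19–26 N). I slid the head about 199 mm to the stop with the button held down, until it stopped against about 10 N of push. Then I rose straight up so it locked there.

**Last checks:**
- **Position:** the wrist depth picture shows no gap between the head and the rubber face. The saddle is at about +0.150 m along the rail, where it should be when home.
- **Button:** its top measured 78–79.5 mm in all three cameras, which is fully up.
- **Robot:** the wrist force was within its roughly 1 N noise, and the fingertips were well clear of the cutter.
- **Other items:** the pencil, offcut, packers, jar and tape measure looked undisturbed in the last pictures. I judged this by eye and did not measure it.

**Disagreement:** the shut fingertips stood about 30 mm above the reported TCP height, while the stated overhang puts them 8 mm below it. My first press, going by the overhang, therefore stopped short without touching. I used the camera depth and the felt contact to set the height instead.

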